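Put the ribbon reels back on their own stands

TASK

The three ribbon reels of the gift-wrapping corner were put back on one another's stands, so the ribbon no longer runs through the guides. Change them round so that each reel sits fully down on the spindle of its own stand, the one whose wire guide is as high as the reel is; a reel may be parked on the bare counter meanwhile. Leave the roll of tape and the stack of tags where they lie.

Things in the scene. Friction and masses are not known exactly. Their poses are not given: they have to be found in the camera images.
- reel_narrow_center (a point): Centre (half-way up, on the axis) of the reel of narrow ribbon: the broadest and lowest reel, 62 mm across its round card flanges and 21 mm high, lying flat (axis z vertical), brown ribbon between two brown card flanges, with a 24 mm hole right through. Loose, under 120 g; grasp across the 62 mm flanges from above. It starts on the spindle of the medium-ribbon stand.
- reel_medium_center (a point): Centre (half-way up, on the axis) of the reel of medium ribbon: the middle one of the three in width across and in height, 54 mm across its round card flanges and 31 mm high, lying flat (axis z vertical), brown ribbon between two brown card flanges, with a 24 mm hole right through. Loose, under 120 g; grasp across the 54 mm flanges from above. It starts on the spindle of the wide-ribbon stand.
- reel_wide_center (a point): Centre (half-way up, on the axis) of the reel of wide ribbon: the slimmest and tallest reel, 46 mm across its round card flanges and 44 mm high, lying flat (axis z vertical), brown ribbon between two brown card flanges, with a 24 mm hole right through. Loose, under 120 g; grasp across the 46 mm flanges from above. It starts on the spindle of the narrow-ribbon stand.
- stand_narrow_seat (a point): Stand with broadest base, lowest guide, for narrow ribbon: fixed dark disc, 80 mm across, 8 mm thick. Point: on its top face, on the axis of the 12 mm spindle (27 mm tall, tip tapered); reels have 6 mm play on it. Underside of a seated reel: here. 47 mm out along this point's -x, on a 30 mm wide nose, is the guide: a wire hoop 19 mm wide, 21 mm tall. Close fingers along this y to clear it.
- stand_medium_seat (a point): Stand of middle size, for medium ribbon: fixed dark disc, 72 mm across, 8 mm thick. Point: on its top face, on the axis of the 12 mm spindle (37 mm tall, tip tapered); reels have 6 mm play on it. Underside of a seated reel: here. 47 mm out along this point's -x, on a 30 mm wide nose, is the guide: a wire hoop 19 mm wide, 31 mm tall. Close fingers along this y to clear it.
- stand_wide_seat (a point): Stand with smallest base, highest guide, for wide ribbon: fixed dark disc, 64 mm across, 8 mm thick. Point: on its top face, on the axis of the 12 mm spindle (50 mm tall, tip tapered); reels have 6 mm play on it. Underside of a seated reel: here. 47 mm out along this point's -x, on a 30 mm wide nose, is the guide: a wire hoop 19 mm wide, 44 mm tall. Close fingers along this y to clear it.
- seal_tape_center (a point): Centre of a roll of gold tape lying flat on the counter, 73 mm across, 18 mm high. A bystander, to be left where it is. All else on the counter (cards, cookies, pad, carton, wooden hand stamp; at most 76 mm tall) is fixed and lies outside the two rows that the listed things stand in.
- gift_tags_center (a point): Centre of a banded stack of pale paper tags, 86 x 56 x 12 mm (x, y, z), flat on the counter. A bystander, to be left where it is. Stands, tape and tags are in two rows across the counter, in any order; the middle of the row nearer the robot (about x 0.435, y -0.02) is always bare, 11 cm or more from their centres.

How it is judged:
At the end, for the whole second after the job is handed in: Each of the three reels is on its own stand's spindle: axis within 8 mm of the spindle's, underside on the disc within 3 mm, lying level within 0.1 rad, at rest and released (horizontal distance between reel_narrow_center and stand_narrow_seat below 0.008 m and z of reel_narrow_center in the frame of stand_narrow_seat between 0.0075 and 0.0135 m and angle between each of reel_narrow_center, reel_medium_center, reel_wide_center's own z axis and vertical below 0.1 rad and linear speed of each of reel_narrow, reel_medium, reel_wide below 0.02 m/s and horizontal distance between reel_medium_center and stand_medium_seat below 0.008 m and z of reel_medium_center in the frame of stand_medium_seat between 0.0125 and 0.0185 m and horizontal distance between reel_wide_center and stand_wide_seat below 0.008 m and z of reel_wide_center in the frame of stand_wide_seat between 0.019 and 0.025 m); the robot touches nothing.
It fails at once if the roll of tape is shifted more than 20 mm (distance of seal_tape_center from where it was at the start of the episode above 0.02 m).
It fails at once if the stack of tags is shifted more than 20 mm (distance of gift_tags_center from where it was at the start of the episode above 0.02 m).
It also fails if it takes over 120 s, if anything falls off the work surface, if the arm or the gripper's body presses on something with over 40 N, if the wrist force passes 120 N, or if a joint passes its speed limit or range.

ROBOT

A 7-joint arm with a two-finger parallel gripper is mounted at the origin on the work surface; the furniture and walls round the work are solid. World frame = base frame: x ahead of the robot, y to its left, z up, the work surface at z = 0. Lengths are in m, angles in rad, forces in N, time in s.
With the tool pointing down it reaches from about 0.4 to 0.85 m from the base axis. Payload 10.4 kg.
Tool frame: the origin (TCP) lies at the very end of the fingers, on their centre line; the grasp point (between the pads) lies 19 mm behind it; z points along the fingers, y is the line along which they close (so a half turn about z gives the same grasp; the last joint's range is limited). The gripper opens to 87 mm and grips with 3 to 60 N. Pads are 19 mm wide; open, the fingers measure 117 mm over their backs; the gripper's body (75 mm by 190 mm) begins 51 mm behind the grasp point.
Start: joints at [-1.161, 0.332, -0.065, 1.46, 0.022, 1.35, -0.088], TCP at [0.262, 0.567, 0.185] pointing down, gripper open.
Joint ranges: [-2.6, 2.6], [-0.5, 2.12], [-1.47, 1.34], [0.16, 2.42], [-1.27, 4.41], [0.06, 2.06], [-2.6, 2.6]. Speed limits (rad/s): [2.22, 2.22, 2.79, 2.79, 3.14, 3.14, 3.14].

INTERFACE

Orientations are given as a unit quaternion [x, y, z, w].
In Python, from bench import * gives the robot as it stands.
- The arm moves only by the tool step_arm, never from a script. Its arguments are lists of equal length, an entry for each row: "delta_pos": the shift along the world's x, y, z in units of 25 mm (1.0 is 25 mm), a list of three; "turn": the turn about the world's z in units of 0.12 rad (1.0 is 0.12 rad). In form: {"delta_pos": [[tx, ty, tz], ...], "turn": [turn, ...]}. A call has 1 to 12 rows; each row shifts and turns the commanded pose from where the row before left it; what a row does not reach is not made up. A row lasts 1/10 s, in which the tool goes at most 50 mm and 8.59 degrees, less where a joint would pass 70% of its speed; a pose out of reach is approached as far as the arm can. A call with a number of a shift or a turn outside -1 to 1 is refused whole. A call with a gripper value outside its range is refused whole. "grip" is the closure, from 0 (fully open) to 1 (shut), set as the call begins (left out, the last holds). The fingers move at their own pace and stop on an object; "newtons" is the grip in N (left out, the last holds). Time passes only in rows, so rows that do not move let the fingers close. It gives the time, the measured TCP pose, the force, the opening and the grip force at its end, in the units of the state.
- read_state(): the state, without advancing time (a new reading comes with each control period).
- camera(name): name is "scene" or "top" or "wrist"; returns a dict with "image" (480x640x3 uint8, red, green, blue), "z_map" (480x640 float32, m along the optical axis (not along the pixel's ray), 0 where there is no reading), "mtx" (3x3 intrinsics, pixels), "view" (4x4, takes a point from world to camera coordinates). Camera axes: x right, y up, looking along -z (the intrinsics and any distortion apply to the point x, -y, -z); pixel columns grow to the right and rows downward; lengths in m; the calibration is good to about 2 mm. A picture is of the moment at which its call begins.
- close_job(): hands the job in; it is judged then, once.
The state is a dict: "time": time; "joint_positions": joint angles; "joint_vel": joint speeds; "joint_torque": joint torques, N m; "ee_pos": TCP position; "eef_rot": TCP orientation; "ft_force": force on the tool from outside, world axes, zero at the start; "torque": the same for the moment, N m; "width": finger opening in m; "grip_force": force on a finger pad.
Only numpy, scipy, OpenCV 4.12 (cv2) and the standard library are available. Lean on these libraries where they do the work, as an engineer would, in place of code of your own. Each camera call takes 0.05 s, during which the arm holds its last target. There are 200 camera calls.

## Working session

There is one attempt and no reset: what is moved stays moved. The work goes in short steps, Python scripts to look and compute and a tool call to move; the robot and the scene stay as the last step left them, time stands still between calls to the robot, and variables do not carry over. Pictures are saved under pics/ and viewed, at most 14 in all, crops included, and the job is handed in when it is done.

Besides the shell and the picture viewer there is one more tool, called after "Emit:" in YAML: its name, and indented under it one key for each argument. step_arm: Moves the arm, as the interface text tells. Shifts and turns lie within -1 to 1; 1 stands for 25 mm of shift or 0.12 rad of turn. Its arguments: {"type":"object","properties":{"delta_pos":{"type":"array"},"turn":{"type":"array"},"grip":{"type":"number"},"newtons":{"type":"number"}},"required":["delta_pos","turn"]}

```bash
ls; mkdir -p pics; cat > h.py <<'E'
from bench import *
import numpy as np, cv2
def get(n):
    c=camera(n); return c
def save(c,f): cv2.imwrite('pics/'+f,c['image'][:,:,::-1])
def ray(c,u,v):
    R=c['view'][:3,:3];t=c['view'][:3,3]
    d=np.linalg.inv(c['mtx'])@np.array([u,v,1.]); d=np.array([d[0],-d[1],-d[2]])
    return -R.T@t, R.T@d
def onplane(c,u,v,z):
    o,d=ray(c,u,v); s=(z-o[2])/d[2]; return o+s*d
def cloud(c):
    z=c['z_map']; v,u=np.mgrid[:480,:640]
    K=np.linalg.inv(c['mtx']); p=np.stack([u,v,np.ones_like(u)],-1)@K.T*z[...,None]
    p=p*[1,-1,-1]; R=c['view'][:3,:3];t=c['view'][:3,3]
    w=(p-t)@R; w[z==0]=np.nan; return w
def proj(c,P):
    q=c['view'][:3,:3]@P+c['view'][:3,3]; q=c['mtx']@(q*[1,-1,-1]); return q[:2]/q[2]
E
python3 - <<'E'
from h import *
for n in ['top','scene']:
    c=get(n); save(c,n+'1.png'); np.savez(n+'1.npz',**c); print(n,c['mtx'].round(1).tolist(),(-c['view'][:3,:3].T@c['view'][:3,3]).round(3))
s=read_state(); print(s['time'],s['ee_pos'],s['eef_rot'],s['width'])
E
```

```text
pics
top [[601.5, 0.0, 325.9], [0.0, 601.5, 242.1], [0.0, 0.0, 1.0]] [ 0.407 -0.016  0.901]
scene [[468.2, 0.0, 319.4], [0.0, 468.2, 248.6], [0.0, 0.0, 1.0]] [ 0.032 -0.354  0.664]
0.1 [0.26197308 0.56700229 0.1838393 ] [ 2.14684836e-01  9.76683168e-01 -6.32947134e-04 -1.02643076e-04] 0.08675601394506895
```

View pics/top1.png

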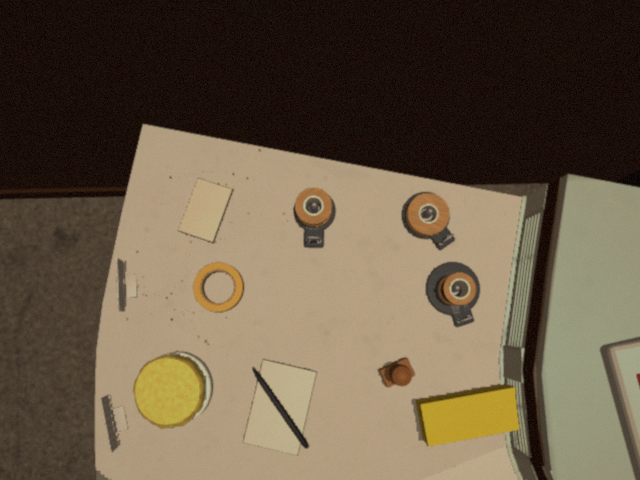

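View pics/scene1.png

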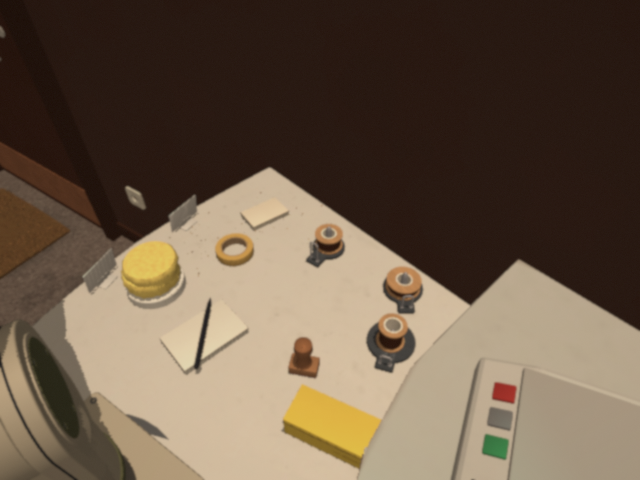

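Top view: reels at about (313,207), (428,214) and (458,288), on the wide, medium and narrow stands in that order. The guides point toward the robot: (314,238), (443,238), (461,315). The tape is at (218,287) and the tags at (206,210).

```bash
cat > m.py <<'E'
from h import *
# measure reels (brown top flange) & stands (dark) from two views
def circ(P):
    A=np.c_[P,np.ones(len(P))]; s=np.linalg.lstsq(A,(P**2).sum(1),rcond=None)[0]
    c=s[:2]/2; return c,np.sqrt(s[2]+c@c)
D={n:dict(np.load(n+'1.npz')) for n in ['top','scene']}
B=[('wide',313,207),('medium',428,214),('narrow',455,290)]
for name,u,v in B:
    c=D['top']; W=cloud(c); ctr=onplane(c,u,v,0.03)[:2]
    for n in D:
        c=D[n]; W=cloud(c); hsv=cv2.cvtColor(c['image'],cv2.COLOR_RGB2HSV)
        near=np.hypot(W[...,0]-ctr[0],W[...,1]-ctr[1])<0.075
        br=near&(hsv[...,1]>90)&(hsv[...,2]>60)&(W[...,2]>0.012)
        zt=np.percentile(W[br][:,2],90); 
        dk=near&(hsv[...,2]<90)&(hsv[...,1]<110)&(W[...,2]<0.016)
        zd=np.median(W[dk][:,2])
        m=(br&(W[...,2]>zt-0.008)).astype(np.uint8)
        cs,_=cv2.findContours(m,cv2.RETR_EXTERNAL,cv2.CHAIN_APPROX_NONE); k=max(cs,key=cv2.contourArea)
        k=cv2.convexHull(k)[:,0].astype(float); e=cv2.fitEllipse(k.astype(np.float32).reshape(-1,1,2))
        P=np.array([onplane(c,a,b,zt)[:2] for a,b in k]); cc,r=circ(P)
        print(name,n,'reel top z',zt.round(4),'c',cc.round(4),'diam',(2*r*1000).round(1),'disc z',zd.round(4),dk.sum(),'darkmean',W[dk][:,:2].mean(0).round(4))
    
E
python3 m.py
python3 - <<'E'
from h import *
c=dict(np.load('top1.npz')); im=c['image'][175:335,270:520,::-1]; cv2.imwrite('pics/crop1.png',cv2.resize(im,None,fx=3.2,fy=3.2,interpolation=cv2.INTER_CUBIC))
W=cloud(c)
for u,v in [(350,300),(350,400),(200,330)]: print(W[v,u])
E
```

```text
wide top reel top z 0.0408 c [ 0.5681 -0.0056] diam 53.6 disc z 0.0079 526 darkmean [ 0.5403 -0.0074]
wide scene reel top z 0.0406 c [ 0.5677 -0.0072] diam 54.4 disc z 0.0079 258 darkmean [ 0.5363 -0.0119]
medium top reel top z 0.0309 c [ 0.5544 -0.1741] diam 61.6 disc z 0.0081 461 darkmean [ 0.5351 -0.1771]
medium scene reel top z 0.0307 c [ 0.554  -0.1754] diam 62.3 disc z 0.008 250 darkmean [ 0.5245 -0.1892]
narrow top reel top z 0.0537 c [ 0.4424 -0.2093] diam 45.6 disc z 0.0081 1386 darkmean [ 0.4443 -0.2058]
narrow scene reel top z 0.0533 c [ 0.4421 -0.2104] diam 46.1 disc z 0.0081 836 darkmean [ 0.4342 -0.216 ]
[ 0.43160113 -0.05805335 -0.00049025]
[ 0.28571059 -0.05400259 -0.00208568]
[ 0.39246654  0.16575707 -0.00180263]
```

View pics/crop1.png

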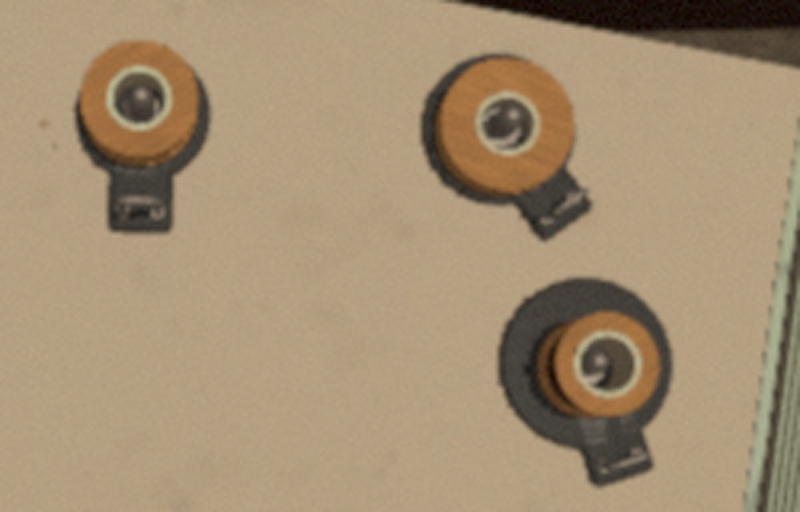

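Crop: the noses hang below each disc, at image points of about (314,241), (443,242) and (463,319). The reels sit off-centre on their spindles, so next I fit the disc centres and the nose directions.

```bash
cat > st.py <<'E'
from h import *
from scipy.optimize import least_squares
D={n:dict(np.load(n+'1.npz')) for n in ['top','scene']}
def stand(c,ctr,R):
    W=cloud(c); hsv=cv2.cvtColor(c['image'],cv2.COLOR_RGB2HSV)
    v,u=np.mgrid[:480,:640]
    o,_=ray(c,0,0); K=np.linalg.inv(c['mtx']); d=(np.stack([u,v,np.ones_like(u)],-1)@K.T)*[1,-1,-1]@c['view'][:3,:3]
    G=o+d*((0.008-o[2])/d[...,2])[...,None]
    dk=(hsv[...,2]<95)&(np.hypot(G[...,0]-ctr[0],G[...,1]-ctr[1])<0.085)&(abs(W[...,2]-.008)<.006)
    cs,_=cv2.findContours(dk.astype(np.uint8),cv2.RETR_LIST,cv2.CHAIN_APPROX_NONE)
    k=np.concatenate(cs)[:,0]; P=G[k[:,1],k[:,0],:2]
    x=np.array(ctr,float)
    for tol in (.02,.01,.005,.003,.0025,.0025):
        r=np.hypot(*(P-x).T); Q=P[abs(r-R)<tol]
        x=least_squares(lambda p:np.hypot(*(Q-p).T)-R,x).x
    free=least_squares(lambda p:np.hypot(*(Q-p[:2]).T)-p[2],[*x,R]).x
    r=np.hypot(G[...,0]-x[0],G[...,1]-x[1]); n=dk&(r>R+.005)&(r<.064)
    a=G[n][:,:2].mean(0)-x
    return x,free,len(Q),np.arctan2(a[1],a[0]),n.sum()
for name,ctr,R in [('wide',(.568,-.006),.032),('medium',(.554,-.175),.036),('narrow',(.444,-.206),.04)]:
    for n in D:
        x,f,N,a,m=stand(D[n],ctr,R); print(name,n,x.round(4),'free',f.round(4),N,'nose dir deg',np.degrees(a).round(1),m)
E
python3 st.py
```

```text
wide top [ 0.5562 -0.0075] free [ 0.5562 -0.0075  0.0321] 58 nose dir deg 175.1 93
wide scene [ 0.5674 -0.0077] free [ 0.5645 -0.0091  0.0296] 29 nose dir deg 179.0 106
medium top [ 0.5566 -0.1807] free [ 0.5567 -0.181   0.0363] 74 nose dir deg -162.2 129
medium scene [ 0.562  -0.1766] free [ 0.5622 -0.1766  0.0361] 55 nose dir deg -157.1 148
narrow top [ 0.4448 -0.2101] free [ 0.4451 -0.21    0.039 ] 133 nose dir deg -165.6 103
narrow scene [ 0.444  -0.2093] free [ 0.4428 -0.2111  0.0382] 70 nose dir deg -161.3 112
```

```bash
python3 - <<'E'
s=open('st.py').read()
s=s.replace("    cs,_=cv2.findContours(dk.astype(np.uint8),cv2.RETR_LIST,cv2.CHAIN_APPROX_NONE)\n    k=np.concatenate(cs)[:,0];",
"""    bg=(hsv[...,2]>125)&(hsv[...,1]<105)&(abs(W[...,2])<.006)
    e=dk&(cv2.dilate(cv2.erode(bg.astype(np.uint8),np.ones((2,2))),np.ones((5,5)))>0)
    k=np.argwhere(e)[:,::-1];""")
open('st.py','w').write(s)
E
python3 st.py
```

```text
wide top [ 0.5687 -0.0075] free [ 0.5663 -0.0075  0.0303] 67 nose dir deg 176.8 201
wide scene [ 0.5484 -0.0077] free [ 0.5481 -0.0078  0.0317] 12 nose dir deg -123.9 18
medium top [ 0.5558 -0.1767] free [ 0.5557 -0.1763  0.0356] 130 nose dir deg -149.8 128
medium scene [ 0.5555 -0.1785] free [ 0.5557 -0.1787  0.0362] 43 nose dir deg -151.1 91
narrow top [ 0.4432 -0.211 ] free [ 0.4439 -0.2106  0.0391] 194 nose dir deg -166.2 77
narrow scene [ 0.4441 -0.2144] free [ 0.4436 -0.2136  0.0391] 62 nose dir deg -168.8 101
```

```bash
python3 - <<'E'
from h import *
c=dict(np.load('top1.npz')); W=cloud(c)
for x0 in np.arange(.36,.7,.04):
    m=(abs(W[...,0]-x0)<.02)
    r=[]
    for y0 in np.arange(-.42,-.22,.02):
        q=m&(abs(W[...,1]-y0)<.01); r.append(np.nanmax(W[q][:,2]).round(3) if q.any() else None)
    print(x0.round(2),r)
E
```

```text
0.36 [None, np.float64(0.179), np.float64(0.209), np.float64(0.207), np.float64(0.201), np.float64(0.159), np.float64(0.158), np.float64(0.158), np.float64(0.006), np.float64(0.004)]
0.4 [None, np.float64(0.159), np.float64(0.158), np.float64(0.159), np.float64(0.158), np.float64(0.158), np.float64(0.159), np.float64(0.157), np.float64(0.004), np.float64(0.029)]
0.44 [np.float64(0.157), np.float64(0.158), np.float64(0.158), np.float64(0.158), np.float64(0.159), np.float64(0.159), np.float64(0.158), np.float64(0.005), np.float64(0.007), np.float64(0.054)]
0.48 [np.float64(0.157), np.float64(0.158), np.float64(0.158), np.float64(0.158), np.float64(0.158), np.float64(0.159), np.float64(0.158), np.float64(0.005), np.float64(0.005), np.float64(0.011)]
0.52 [np.float64(0.158), np.float64(0.158), np.float64(0.158), np.float64(0.159), np.float64(0.158), np.float64(0.159), np.float64(0.007), np.float64(0.005), np.float64(0.005), np.float64(0.004)]
0.56 [np.float64(0.158), np.float64(0.159), np.float64(0.16), np.float64(0.158), np.float64(0.158), np.float64(0.159), np.float64(0.005), np.float64(0.005), np.float64(0.004), np.float64(0.005)]
0.6 [None, None, None, None, np.float64(0.155), np.float64(0.088), np.float64(0.003), np.float64(0.004), np.float64(0.004), np.float64(0.004)]
0.64 [None, None, None, None, None, None, None, None, None, None]
0.68 [None, None, None, None, None, None, None, None, None, None]
```

Emit:
step_arm:
  delta_pos:
    - [0.51,-0.95,0]
    - [0.51,-0.95,0]
    - [0.51,-0.95,0]
    - [0.51,-0.95,0]
    - [0.51,-0.95,0]
    - [0.51,-0.95,0]
    - [0.51,-0.95,0]
    - [0.51,-0.95,0]
    - [0.51,-0.95,0]
    - [0.51,-0.95,0]
    - [0.51,-0.95,0]
    - [0.51,-0.95,0]
  turn: [-0.95,-0.95,-0.95,-0.95,-0.95,-0.95,-0.95,-0.95,-0.95,-0.95,-0.95,-0.95]
  grip: 0

```text
time: 1.3
ee_pos: [0.4153, 0.2812, 0.1843]
eef_rot: [0.785, 0.619, -0.0, 0.0]
ft_force: [0.5, -0.0, -0.0]
width: 0.0869
grip_force: 0.0
```

```bash
python3 - <<'E'
from h import *
for n in ['top','scene']:
    c=dict(np.load(n+'1.npz')); W=cloud(c)
    for x0 in np.arange(.36,.6,.02):
        q=(abs(W[...,0]-x0)<.01)&(W[...,1]<-.2)
        for lo,hi in [(.07,.15),(.15,.17)]:
            p=W[q&(W[...,2]>lo)&(W[...,2]<hi)]
            if len(p): print(n,x0.round(2),(lo,hi),np.sort(p[:,1])[::-1][:3].round(4),len(p))
E
```

```text
top 0.36 (0.07, 0.15) [-0.2795 -0.2797 -0.2797] 369
top 0.36 (0.15, 0.17) [-0.2838 -0.2841 -0.2844] 1002
top 0.38 (0.07, 0.15) [-0.286  -0.2861 -0.2861] 335
top 0.38 (0.15, 0.17) [-0.2873 -0.2877 -0.2879] 1534
top 0.4 (0.07, 0.15) [-0.2894 -0.2898 -0.2899] 330
top 0.4 (0.15, 0.17) [-0.2915 -0.2919 -0.292 ] 1525
top 0.42 (0.07, 0.15) [-0.2935 -0.2935 -0.2937] 330
top 0.42 (0.15, 0.17) [-0.2951 -0.2951 -0.2957] 1480
top 0.44 (0.07, 0.15) [-0.2973 -0.2976 -0.2976] 315
top 0.44 (0.15, 0.17) [-0.2989 -0.299  -0.2991] 1445
top 0.46 (0.07, 0.15) [-0.3012 -0.3013 -0.3016] 314
top 0.46 (0.15, 0.17) [-0.302  -0.3021 -0.3026] 1398
top 0.48 (0.07, 0.15) [-0.3053 -0.3055 -0.3056] 319
top 0.48 (0.15, 0.17) [-0.307  -0.307  -0.3074] 1362
top 0.5 (0.07, 0.15) [-0.3103 -0.3103 -0.3104] 312
top 0.5 (0.15, 0.17) [-0.3113 -0.3116 -0.3119] 1310
top 0.52 (0.07, 0.15) [-0.3144 -0.3147 -0.3148] 304
top 0.52 (0.15, 0.17) [-0.3148 -0.3157 -0.3162] 1259
top 0.54 (0.07, 0.15) [-0.3187 -0.3188 -0.3191] 313
top 0.54 (0.15, 0.17) [-0.3202 -0.3204 -0.3205] 1221
top 0.56 (0.07, 0.15) [-0.3232 -0.3232 -0.3233] 312
top 0.56 (0.15, 0.17) [-0.324  -0.3242 -0.3247] 1067
top 0.58 (0.07, 0.15) [-0.3271 -0.3278 -0.3278] 185
top 0.58 (0.15, 0.17) [-0.3289 -0.3292 -0.3295] 181
scene 0.36 (0.15, 0.17) [-0.2844 -0.285  -0.2851] 763
scene 0.38 (0.15, 0.17) [-0.2885 -0.2889 -0.289 ] 636
scene 0.4 (0.15, 0.17) [-0.2916 -0.292  -0.2925] 734
scene 0.42 (0.15, 0.17) [-0.2956 -0.2961 -0.2962] 1245
scene 0.44 (0.15, 0.17) [-0.2997 -0.3    -0.3005] 2191
scene 0.46 (0.15, 0.17) [-0.3038 -0.3043 -0.3049] 2306
scene 0.48 (0.15, 0.17) [-0.3076 -0.3079 -0.3087] 2096
scene 0.5 (0.15, 0.17) [-0.3119 -0.3126 -0.313 ] 1891
scene 0.52 (0.15, 0.17) [-0.316  -0.3174 -0.3179] 1722
scene 0.54 (0.15, 0.17) [-0.3216 -0.3222 -0.3223] 1538
scene 0.56 (0.15, 0.17) [-0.3254 -0.326  -0.3265] 832
scene 0.58 (0.15, 0.17) [-0.3293 -0.3299 -0.3305] 130
```

Emit:
step_arm:
  delta_pos:
    - [0.51,-0.96,0]
    - [0.51,-0.96,0]
    - [0.51,-0.96,0]
    - [0.51,-0.96,0]
    - [0.51,-0.96,0]
    - [0.51,-0.96,0]
    - [0.51,-0.96,0]
    - [0.51,-0.96,0]
    - [0.51,-0.96,0]
    - [0.51,-0.96,0]
    - [0.51,-0.96,0]
    - [0.51,-0.96,0]
  turn: [-0.95,-0.95,-0.95,-0.95,-0.95,-0.95,-0.95,-0.95,-0.95,-0.95,-0.95,-0.95]

```text
time: 2.5
ee_pos: [0.5683, -0.0066, 0.1843]
eef_rot: [1.0, -0.016, -0.0, 0.0]
ft_force: [0.1, 0.1, 0.4]
width: 0.087
grip_force: 0.0
```

```bash
python3 - <<'E'
from h import *
c=get('wrist'); save(c,'w1.png'); np.savez('w1.npz',**c); print((-c['view'][:3,:3].T@c['view'][:3,3]).round(3)); print(read_state()['joint_positions'])
E
```

```text
[ 0.638 -0.008  0.383]
[-0.57289306  0.22556051  0.59985279  1.6418316  -0.12839045  1.31402017
 -1.56654034]
```

View pics/w1.png

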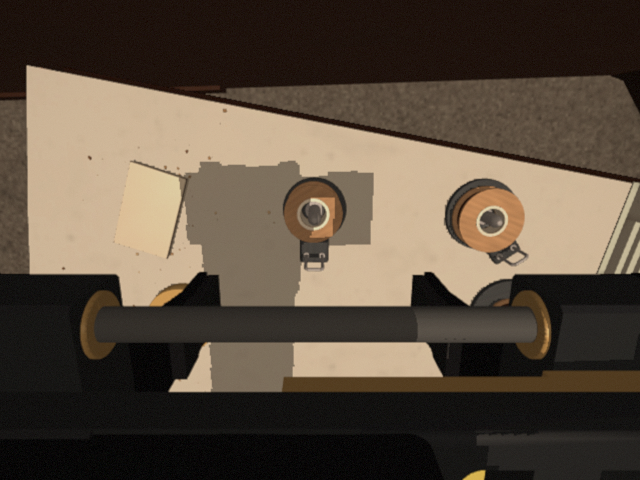

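Wrist view: the medium reel is at about (313,211) with its guide below at (314,255). The narrow reel on the medium stand is at (490,220), with its guide at (508,252). I'm checking both against the earlier fit.

```bash
sed -i "s/^D=.*/import sys\nD={n:dict(np.load(n)) for n in sys.argv[1:]}/" m.py st.py; python3 m.py w1.npz; python3 st.py w1.npz
```

```text
wide w1.npz [ 0.5652 -0.0052] free [ 0.566  -0.0053  0.0313] 39 nose dir deg 176.6 388
medium w1.npz [ 0.5552 -0.1719] free [ 0.5565 -0.1705  0.0345] 197 nose dir deg -148.7 232
narrow w1.npz [ 0.4456 -0.207 ] free [ 0.4452 -0.2073  0.0404] 61 nose dir deg 14.0 19Traceback (most recent call last):
  File "m.py", line 10, in <module>
    c=D['top']; W=cloud(c); ctr=onplane(c,u,v,0.03)[:2]
      ~^^^^^^^
KeyError: 'top'
```

Emit:
step_arm:
  delta_pos:
    - [0,0,-0.95]
    - [0,0,-0.95]
    - [0,0,-0.95]
    - [0,0,-0.95]
    - [0,0,-0.5]
  turn: [0,0,0,0,0]

```text
time: 3.05
ee_pos: [0.5668, -0.0055, 0.0749]
eef_rot: [1.0, -0.013, -0.001, 0.0]
ft_force: [-0.7, -0.1, 0.1]
width: 0.087
grip_force: 0.0
```

Emit:
step_arm:
  delta_pos:
    - [0,0,-0.9]
    - [0,0,-0.9]
    - [0,0,-0.65]
    - [0,0,0]
  turn: [0,0,0,0]

```text
time: 3.45
ee_pos: [0.5666, -0.0055, 0.014]
eef_rot: [1.0, -0.013, -0.002, 0.0]
ft_force: [-0.2, -0.8, 0.9]
width: 0.0871
grip_force: 0.0
```

Emit:
step_arm:
  delta_pos:
    - [0,0,0]
    - [0,0,0]
    - [0,0,0]
    - [0,0,0]
    - [0,0,0]
    - [0,0,0]
    - [0,0,0]
    - [0,0,0]
  turn: [0,0,0,0,0,0,0,0]
  grip: 1
  newtons: 15

```text
time: 4.25
ee_pos: [0.5681, -0.0056, 0.0158]
eef_rot: [1.0, -0.014, -0.0, 0.0]
ft_force: [0.2, 0.2, -0.1]
width: 0.031
grip_force: 0.0
```

```bash
python3 - <<'E'
from h import *
c=get('scene'); s=c['image'][180:380,240:480,::-1]; cv2.imwrite('pics/s2.png',cv2.resize(s,None,fx=3,fy=3,interpolation=cv2.INTER_CUBIC))
s=read_state(); print(s['width'],s['grip_force'],s['ft_force'],s['time'])
E
```

```text
0.026952715159732837 0.0 [-0.21637526  0.36973252  0.85703125] 4.3
```

View pics/s2.png

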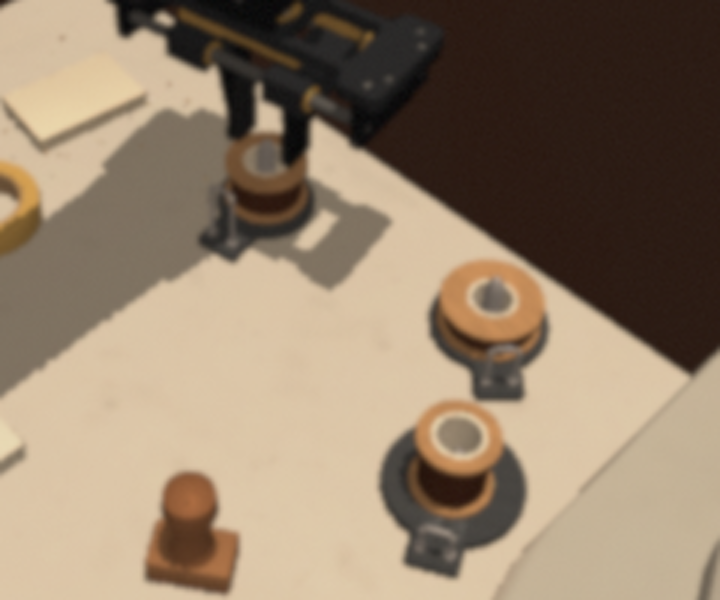

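The picture shows the fingertips at the reel's top rim (crop (240,135) and (292,160)), not around the reel. The true tool position doesn't agree with the reported one, so I'm checking it with depth.

```bash
python3 - <<'E'
from h import *
s=read_state(); print(s['ee_pos'],s['width'],s['joint_positions'])
for n in ['scene','top']:
    c=get(n); np.savez(n+'2.npz',**c); W=cloud(c); V=c['image'].max(-1)
    m=(V<75)&(np.hypot(W[...,0]-.567,W[...,1]+.006)<.06)&(W[...,2]>.02)&(W[...,2]<.11)
    P=W[m]
    for lo in np.arange(.02,.11,.01):
        q=P[(P[:,2]>=lo)&(P[:,2]<lo+.01)]
        if len(q): print(n,lo.round(2),len(q),'x',q[:,0].min().round(3),q[:,0].max().round(3),'y',np.percentile(q[:,1],[0,10,25,50,75,90,100]).round(3))
    br=(cv2.cvtColor(c['image'],cv2.COLOR_RGB2HSV)[...,1]>100)&(np.hypot(W[...,0]-.567,W[...,1]+.006)<.06)&(W[...,2]>.02)
    print('brown',W[br].mean(0).round(4),np.percentile(W[br][:,2],95))
E
```

```text
[ 0.56810268 -0.0056171   0.01579972] 0.026952715159732837 [-0.52276092  0.40034866  0.54565031  1.82226691 -0.2448159   0.98629881
 -1.47394131]
scene 0.02 80 x 0.546 0.572 y [-0.03  -0.027 -0.023 -0.016 -0.007  0.001  0.009]
scene 0.03 10 x 0.547 0.582 y [-0.028 -0.028 -0.026 -0.018 -0.007 -0.006 -0.006]
scene 0.05 30 x 0.556 0.573 y [-0.03  -0.029 -0.028  0.006  0.009  0.012  0.014]
scene 0.06 69 x 0.557 0.578 y [-0.031 -0.029 -0.029  0.005  0.007  0.011  0.013]
scene 0.07 63 x 0.556 0.577 y [-0.031 -0.03  -0.029  0.006  0.007  0.011  0.014]
scene 0.08 70 x 0.557 0.577 y [-0.033 -0.032 -0.03   0.007  0.008  0.012  0.016]
scene 0.09 62 x 0.556 0.579 y [-0.035 -0.033 -0.03   0.006  0.009  0.013  0.017]
scene 0.1 39 x 0.558 0.58 y [0.006 0.007 0.01  0.012 0.015 0.017 0.021]
brown [ 0.5596 -0.0325  0.2452] 0.42974950154478103
brown [ 0.5702 -0.0027  0.4529] 0.48244520537005686
```

```bash
python3 - <<'E'
from h import *
a=dict(np.load('w1.npz')); C=lambda c:(-c['view'][:3,:3].T@c['view'][:3,3])
print('w1',C(a)); c=get('wrist'); np.savez('w2.npz',**c); save(c,'w2.png'); print('w2',C(c), read_state()['ee_pos'])
for n,k in (('w1',a),('w2',c)):
    W=cloud(k)
    m=(k['image'].min(-1)>120)&(abs(W[...,0]-.6)<.05); print(n,'counter z',np.nanpercentile(W[m][:,2],[10,50,90]).round(4))
    # fingers
    Z=k['z_map']; P=W[(k['image'].max(-1)<70)&(np.hypot(W[...,0]-.567,W[...,1]+.006)<.075)&(W[...,2]>.02)&(Z>0)]
    print('dark lowest z',np.percentile(P[:,2],[0,.5,1,2,5,10,20]).round(3),'bodytop',P[:,2].max())
c=dict(np.load('scene2.npz')); W=cloud(c)
for v in range(205,250,2): print(v,[(round(float(W[v,u,2]),3)) for u in range(312,346,2)])
E
```

```text
w1 [ 0.63800393 -0.00818012  0.38324986]
w2 [ 0.63772572 -0.00690448  0.21475626] [ 0.56811534 -0.00563441  0.01580087]
w1 counter z [-0.002  -0.0009  0.0095]
dark lowest z [0.037 0.228 0.235 0.248 0.277 0.3   0.308] bodytop 0.34309188541507457
w2 counter z [-0.0019 -0.001   0.0106]
dark lowest z [0.038 0.065 0.074 0.101 0.13  0.138 0.141] bodytop 0.1745833766285508
205 [0.0, 0.103, 0.108, 0.109, 0.104, 0.135, 0.138, 0.147, 0.147, 0.148, 0.15, 0.148, 0.148, 0.148, 0.149, 0.15, 0.149]
207 [-0.0, 0.101, 0.102, 0.102, 0.105, 0.1, 0.098, 0.143, 0.144, 0.148, 0.148, 0.148, 0.147, 0.148, 0.148, 0.149, 0.145]
209 [0.0, 0.001, 0.097, 0.099, 0.102, 0.097, 0.091, 0.138, 0.139, 0.141, 0.143, 0.146, 0.147, 0.147, 0.147, 0.147, 0.143]
211 [-0.002, 0.001, 0.091, 0.093, 0.095, 0.09, 0.086, 0.131, 0.135, 0.137, 0.14, 0.141, 0.143, 0.146, 0.146, 0.143, 0.14]
213 [0.002, 0.0, 0.087, 0.087, 0.09, 0.086, 0.081, 0.077, 0.13, 0.133, 0.134, 0.137, 0.14, 0.14, 0.141, 0.139, 0.142]
215 [0.001, -0.001, 0.083, 0.082, 0.087, 0.08, 0.077, 0.072, 0.002, 0.001, 0.129, 0.134, 0.134, 0.137, 0.137, 0.135, 0.139]
217 
[... 1345 characters left out ...]
04, 0.038, 0.041, 0.039, 0.04, 0.041, 0.038, 0.04, 0.041, 0.039, 0.04, 0.039, 0.002, 0.001]
241 [-0.0, 0.009, 0.012, 0.029, 0.039, 0.04, 0.039, 0.04, 0.04, 0.041, 0.04, 0.037, 0.041, 0.037, 0.024, 0.008, -0.0]
243 [0.001, 0.055, 0.009, 0.021, 0.027, 0.032, 0.038, 0.038, 0.039, 0.039, 0.039, 0.036, 0.03, 0.025, 0.015, 0.011, 0.007]
245 [-0.001, 0.008, 0.05, 0.016, 0.023, 0.027, 0.028, 0.03, 0.028, 0.031, 0.027, 0.026, 0.024, 0.018, 0.013, 0.011, 0.007]
247 [-0.0, 0.008, 0.011, 0.011, 0.018, 0.022, 0.022, 0.022, 0.025, 0.025, 0.023, 0.023, 0.017, 0.014, 0.012, 0.006, 0.009]
249 [-0.0, 0.008, 0.009, 0.011, 0.009, 0.016, 0.018, 0.018, 0.019, 0.018, 0.018, 0.015, 0.013, 0.012, 0.01, 0.009, 0.006]
```

View pics/w2.png

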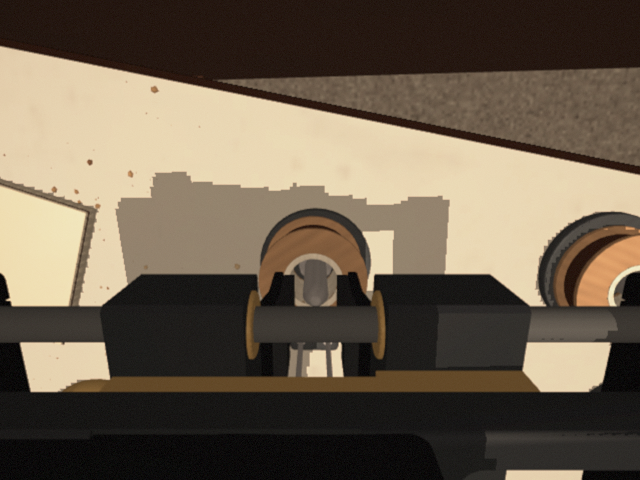

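The wrist view shows the fingers closed over the reel top around (270–350,290), straddling the spindle tip. Depth puts the fingertips near z 0.057 against a reported 0.016. I'll open the fingers and re-measure that offset before going lower.

Emit:
step_arm:
  delta_pos:
    - [0,0,0]
    - [0,0,0]
    - [0,0,0]
    - [0,0,0]
    - [0,0,0]
    - [0,0,0]
    - [0,0,0]
    - [0,0,0]
    - [0,0,0]
    - [0,0,0]
  turn: [0,0,0,0,0,0,0,0,0,0]
  grip: 0

```text
time: 5.45
ee_pos: [0.5681, -0.0056, 0.0158]
eef_rot: [1.0, -0.014, -0.0, 0.0]
ft_force: [0.0, 0.5, 0.4]
width: 0.0844
grip_force: 0.0
```

```bash
python3 - <<'E'
from h import *
s=read_state(); print(s['ee_pos'],s['width'],s['time'])
c=get('scene'); np.savez('scene3.npz',**c); W=cloud(c); V=c['image'].max(-1)
cv2.imwrite('pics/s3.png',cv2.resize(c['image'][170:290,250:410,::-1],None,fx=4,fy=4,interpolation=cv2.INTER_CUBIC))
m=(np.hypot(W[...,0]-.567,W[...,1]+.006)<.075)&(W[...,2]>.045)&(W[...,2]<.12)
P=W[m]
for sgn in (-1,1):
    Q=P[(P[:,1]+.006)*sgn>.02]; print(sgn,len(Q),'lowest',np.sort(Q[:,2])[:8].round(4),'x',Q[:,0].min().round(4),Q[:,0].max().round(4),'y',Q[:,1].min().round(4),Q[:,1].max().round(4))
E
```

```text
[ 0.5681196  -0.00562487  0.01581396] 0.08435446800771985 5.45
-1 149 lowest [0.0548 0.0555 0.0565 0.0566 0.0569 0.0574 0.0575 0.0576] x 0.5557 0.5814 y -0.0623 -0.0479
1 262 lowest [0.0528 0.0536 0.0545 0.0547 0.0556 0.0559 0.0569 0.0573] x 0.5578 0.5818 y 0.0334 0.0512
```

View pics/s3.png

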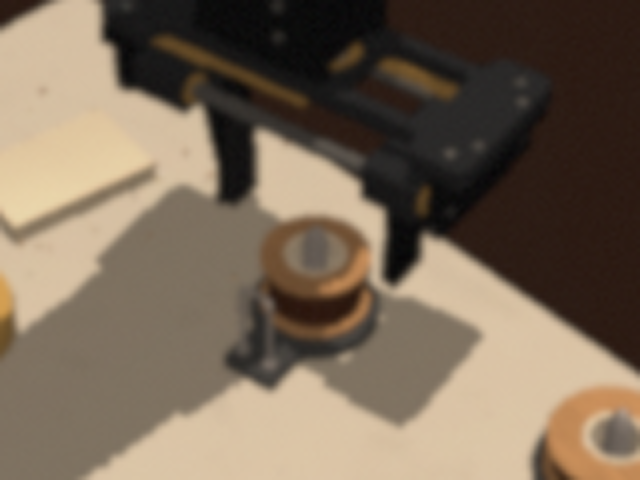

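The tips are at z 0.055 ±0.002 while 0.0158 is reported, so the true tip is about 39 mm above the reported TCP; x and y agree. I'll go lower carefully with that offset and watch the force.

Emit:
step_arm:
  delta_pos:
    - [0,0,-0.4]
    - [0,0,-0.4]
    - [0,0,-0.4]
    - [0,0,-0.2]
    - [0,0,-0.1]
    - [0,0,0]
  turn: [0,0,0,0,0,0]

```text
time: 6.1
ee_pos: [0.5679, -0.0057, -0.0221]
eef_rot: [1.0, -0.014, -0.0, 0.0]
ft_force: [0.4, 0.5, -0.6]
width: 0.0871
grip_force: 0.0
```

```bash
cat > tip.py <<'E'
from h import *
s=read_state(); e=s['ee_pos']; print(e.round(4) if hasattr(e,'round') else e,s['width'],s['ft_force'],s['time'])
c=get('scene'); W=cloud(c); V=c['image'].max(-1)
d=np.hypot(W[...,0]-e[0],W[...,1]-e[1])
for sgn in (-1,1):
    Q=W[(V<60)&(d<.075)&(d>.03)&(W[...,2]>.004)&(W[...,2]<.12)&((W[...,1]-e[1])*sgn>.035)]
    print(sgn,len(Q),np.sort(Q[:,2])[:10].round(4))
E
python3 tip.py
```

```text
[ 0.5679 -0.0057 -0.0221] 0.0870763299848624 [ 0.40317247  0.45594351 -0.6100414 ] 6.1
-1 241 [0.0194 0.02   0.0202 0.0206 0.021  0.0212 0.0213 0.0222 0.023  0.0232]
1 333 [0.0168 0.0185 0.02   0.0205 0.0207 0.0211 0.0212 0.0214 0.0217 0.0226]
```

Emit:
step_arm:
  delta_pos:
    - [0,0,-0.18]
    - [0,0,0]
  turn: [0,0]

```text
time: 6.35
ee_pos: [0.568, -0.0055, -0.0265]
eef_rot: [1.0, -0.014, -0.0, 0.0]
ft_force: [0.1, 0.3, -1.5]
width: 0.087
grip_force: 0.0
```

Emit:
step_arm:
  delta_pos:
    - [0,0,0]
    - [0,0,0]
    - [0,0,0]
    - [0,0,0]
    - [0,0,0]
    - [0,0,0]
    - [0,0,0]
  turn: [0,0,0,0,0,0,0]
  grip: 1
  newtons: 15

```text
time: 7.05
ee_pos: [0.5682, -0.0056, -0.0261]
eef_rot: [1.0, -0.014, 0.0, 0.0]
ft_force: [0.0, 0.1, 0.9]
width: 0.0543
grip_force: 15.0
```

Emit:
step_arm:
  delta_pos:
    - [0,0,0.6]
    - [0,0,0.8]
    - [0,0,0.8]
    - [0,0,0.8]
    - [0,0,0]
    - [-0.8,-0.08,0]
    - [-0.9,-0.1,0]
    - [-0.9,-0.1,0]
    - [-0.9,-0.1,0]
    - [-0.9,-0.1,0]
    - [-0.9,-0.1,0]
    - [0,0,0]
  turn: [0,0,0,0,0,0,0,0,0,0,0,0]

```text
time: 8.25
ee_pos: [0.433, -0.0204, 0.0484]
eef_rot: [1.0, -0.014, -0.001, -0.001]
ft_force: [0.4, 0.8, -0.7]
width: 0.0548
grip_force: 15.0
```

Emit:
step_arm:
  delta_pos:
    - [0,0,-0.8]
    - [0,0,-0.8]
    - [0,0,-0.8]
    - [0,0,-0.5]
    - [0,0,-0.2]
    - [0,0,-0.15]
    - [0,0,0]
  turn: [0,0,0,0,0,0,0]

```text
time: 8.95
ee_pos: [0.4359, -0.0201, -0.0323]
eef_rot: [1.0, -0.014, 0.0, 0.0]
ft_force: [0.4, -0.5, -1.5]
width: 0.0541
grip_force: 15.0
```

```bash
python3 - <<'E'
from h import *
s=read_state(); print(s['ee_pos'],s['width'],s['ft_force'])
c=get('scene'); W=cloud(c); hsv=cv2.cvtColor(c['image'],cv2.COLOR_RGB2HSV)
m=(hsv[...,1]>90)&(np.hypot(W[...,0]-.433,W[...,1]+.02)<.03)&(W[...,2]>.003)&(W[...,2]<.06)&(hsv[...,2]>60)
print(np.percentile(W[m][:,2],[0,1,50,90,99]).round(4),W[m].mean(0))
E
```

```text
[ 0.43588856 -0.02014319 -0.03229993] 0.05407855752805319 [ 0.39780383 -0.45623764 -1.51293556]
[0.003  0.0034 0.0321 0.0342 0.0361] [ 0.42459387 -0.02029896  0.02448961]
```

Emit:
step_arm:
  delta_pos:
    - [0,0,-0.06]
    - [0,0,0]
  turn: [0,0]

```text
time: 9.2
ee_pos: [0.4359, -0.02, -0.0336]
eef_rot: [1.0, -0.014, 0.0, -0.0]
ft_force: [-0.1, -0.1, -0.6]
width: 0.0541
grip_force: 15.0
```

Emit:
step_arm:
  delta_pos:
    - [0,0,0]
    - [0,0,0]
    - [0,0,0]
    - [0,0,0]
    - [0,0,0]
    - [0,0,0.8]
    - [0,0,0.8]
    - [0,0,0.8]
    - [0,0,0.8]
    - [0,0,0.8]
    - [0,0,0]
  turn: [0,0,0,0,0,0,0,0,0,0,0]
  grip: 0

```text
time: 10.3
ee_pos: [0.4373, -0.0199, 0.0683]
eef_rot: [1.0, -0.014, 0.002, -0.001]
ft_force: [-0.1, -0.0, -0.0]
width: 0.0869
grip_force: 0.0
```

Emit:
step_arm:
  delta_pos:
    - [0.03,-0.85,0]
    - [0.03,-0.85,0]
    - [0.03,-0.85,0]
    - [0.03,-0.85,0]
    - [0.03,-0.85,0]
    - [0.03,-0.85,0]
    - [0.03,-0.85,0]
    - [0.03,-0.85,0]
    - [0.03,-0.8,0]
    - [0,0,0]
  turn: [0.9,0.9,0.9,0.9,0.9,0.9,0.9,0.8,0.8,0]

```text
time: 11.3
ee_pos: [0.4416, -0.2127, 0.0655]
eef_rot: [0.896, 0.444, -0.001, 0.0]
ft_force: [-0.4, -0.3, 0.7]
width: 0.0872
grip_force: 0.0
```

```bash
cat > look.py <<'E'
from h import *
import sys
t=sys.argv[1]
s=read_state(); q=s['eef_rot']; print('ee',np.round(s['ee_pos'],4),'yaw',np.degrees(2*np.arctan2(q[1],q[0])).round(1)-90,'t',s['time'],'ft',np.round(s['ft_force'],1))
for n in ['top','scene']:
    c=get(n); np.savez(n+t+'.npz',**c)
    im=c['image'][170:340,270:520] if n=='top' else c['image'][210:390,280:480]
    cv2.imwrite(f'pics/{n}{t}.png',cv2.resize(im[:,:,::-1],None,fx=3,fy=3,interpolation=cv2.INTER_CUBIC))
E
python3 look.py 4
```

```text
ee [ 0.4416 -0.2127  0.0655] yaw -37.3 t 11.3 ft [-0.4 -0.3  0.7]
```

View pics/scene4.png

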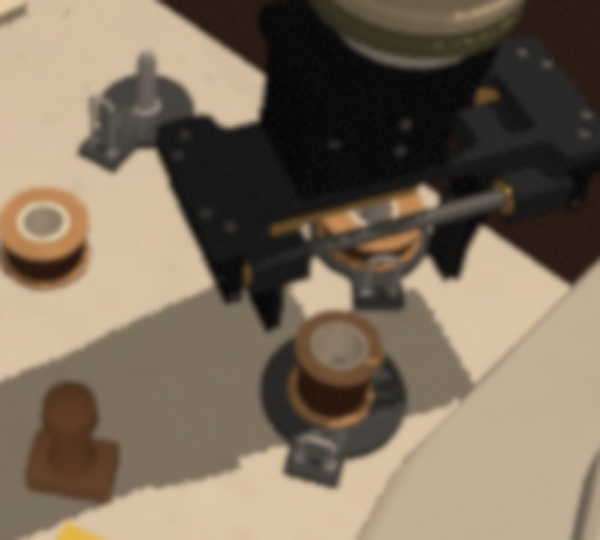

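The scene view shows the medium reel parked upright at crop (45,235) and the bare wide spindle at (147,75). The gripper hovers over the wide reel at (340,370). Next I measure the wide stand and re-check the wide reel.

```bash
python3 - <<'E'
from h import *
from scipy.optimize import least_squares
for n in ['top4','scene4']:
    c=dict(np.load(n+'.npz')); W=cloud(c); o,_=ray(c,0,0)
    d=np.hypot(W[...,0]-.567,W[...,1]+.007)
    sp=W[(d<.02)&(W[...,2]>.016)&(W[...,2]<.05)]
    if len(sp)>8:
        q=sp[:,:2]; f=least_squares(lambda p:np.hypot(*(q-p).T)-.006,q.mean(0),loss='soft_l1',f_scale=.001).x
        print(n,'spindle fit',f.round(4),len(sp),'tip z',np.percentile(W[d<.012][:,2],98).round(4))
    ds=W[(d<.045)&(abs(W[...,2]-.008)<.004)&(c['image'].max(-1)<110)]
    a=ds[:,:2]; x=np.array([.567,-.007]); b=a[a[:,0]>.555]
    print(n,'disc y ext',a[:,1].min().round(4),a[:,1].max().round(4),'x max',a[:,0].max().round(4),'-> centre',((a[:,1].min()+a[:,1].max())/2).round(4),(a[:,0].max()-.032).round(4))
E
```

```text
top4 spindle fit [ 0.567  -0.0067] 34 tip z 0.0585
top4 disc y ext -0.0375 0.023 x max 0.5971 -> centre -0.0073 0.5651
scene4 spindle fit [ 0.5686 -0.0069] 77 tip z 0.0569
scene4 disc y ext -0.0349 0.0214 x max 0.5969 -> centre -0.0067 0.5649
```

Emit:
step_arm:
  delta_pos:
    - [0.02,0.1,-0.8]
    - [0,0,-0.8]
    - [0,0,-0.8]
    - [0,0,-0.8]
    - [0,0,-0.3]
    - [0,0,0]
  turn: [0,0,0,0,0,0]

```text
time: 12.0
ee_pos: [0.4421, -0.2067, -0.0222]
eef_rot: [0.896, 0.444, -0.001, -0.001]
ft_force: [0.8, 0.4, 0.1]
width: 0.0874
grip_force: 0.0
```

Emit:
step_arm:
  delta_pos:
    - [0,-0.12,-0.17]
    - [0,0,0]
  turn: [0,0]

```text
time: 12.2
ee_pos: [0.4433, -0.2109, -0.0253]
eef_rot: [0.896, 0.444, 0.0, 0.0]
ft_force: [1.0, 0.8, 0.8]
width: 0.0872
grip_force: 0.0
```

Emit:
step_arm:
  delta_pos:
    - [0,0,0]
    - [0,0,0]
    - [0,0,0]
    - [0,0,0]
    - [0,0,0]
    - [0,0,0]
    - [0,0,0]
    - [0,0,0]
  turn: [0,0,0,0,0,0,0,0]
  grip: 1
  newtons: 15

```text
time: 13.0
ee_pos: [0.4428, -0.2105, -0.0257]
eef_rot: [0.896, 0.444, -0.0, -0.0]
ft_force: [-1.1, 0.6, 1.2]
width: 0.0447
grip_force: 15.0
```

Emit:
step_arm:
  delta_pos:
    - [0,0,0.5]
    - [0,0,0.7]
    - [0,0,0.7]
    - [0,0,0.7]
    - [0,0,0.7]
    - [0,0,0.1]
    - [0,0,0]
  turn: [0,0,0,0,0,0,0]

```text
time: 13.7
ee_pos: [0.4433, -0.2106, 0.0598]
eef_rot: [0.896, 0.444, 0.001, 0.0]
ft_force: [-0.5, 0.2, -0.2]
width: 0.0448
grip_force: 15.0
```

```bash
cat > held.py <<'E'
from h import *
import sys
R=float(sys.argv[1])/1000; H=float(sys.argv[2])/1000
# held reel: brown points near tool; bottom flange edge & centre offset to tool
s=read_state(); e=np.array(s['ee_pos']); print('ee',e.round(4),'w',s['width'],s['grip_force'])
from scipy.optimize import least_squares
for n in ['scene','wrist','top']:
    c=get(n); W=cloud(c); hsv=cv2.cvtColor(c['image'],cv2.COLOR_RGB2HSV)
    d=np.hypot(W[...,0]-e[0],W[...,1]-e[1])
    m=(hsv[...,1]>90)&(hsv[...,2]>40)&(d<R+.012)&(W[...,2]>e[2]+.02)&(W[...,2]<e[2]+.1)
    P=W[m]
    if len(P)<20: print(n,len(P)); continue
    lo,hi=np.percentile(P[:,2],[1.5,98.5])
    # flange rims: points in top/bottom 3 mm, lateral
    Q=P[(P[:,2]<lo+.003)]; q=Q[:,:2]
    f=least_squares(lambda p:np.hypot(*(q-p).T)-R,e[:2],loss='soft_l1',f_scale=.001).x
    T=P[P[:,2]>hi-.004][:,:2]
    print(n,len(P),'z',lo.round(4),hi.round(4),'bottom rim ctr-ee',(f-e[:2]).round(4),len(q),'top mean-ee',(T.mean(0)-e[:2]).round(4),len(T))
E
python3 held.py 23 44; python3 look.py 5
```

```text
ee [ 0.4433 -0.2106  0.0598] w 0.04483572154751382 14.990070648267775
scene 585 z 0.0943 0.1398 bottom rim ctr-ee [0.0036 0.0012] 99 top mean-ee [ 0.0019 -0.0119] 181
wrist 7159 z 0.0935 0.137 bottom rim ctr-ee [-0.0021 -0.0007] 1410 top mean-ee [0.0021 0.0051] 4448
top 25 z 0.092 0.0986 bottom rim ctr-ee [-0.0018 -0.0001] 8 top mean-ee [0.0137 0.0165] 20
ee [ 0.4423 -0.2104  0.0586] yaw -37.2 t 13.85 ft [ 0.5 -0.6 -1. ]
```

View pics/scene5.png

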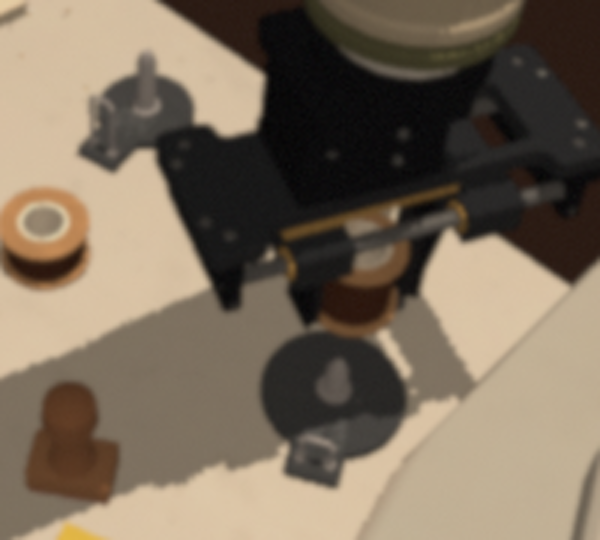

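Emit:
step_arm:
  delta_pos:
    - [0.5,0.81,0]
    - [0.5,0.81,0]
    - [0.5,0.81,0]
    - [0.5,0.81,0]
    - [0.5,0.81,0]
    - [0.5,0.81,0]
    - [0.5,0.81,0]
    - [0.5,0.81,0]
    - [0.5,0.81,0]
    - [0.5,0.81,0]
    - [0,0,0]
  turn: [-0.8,-0.8,-0.8,-0.8,-0.8,-0.8,-0.8,-0.8,-0.8,-0.8,0]

```text
time: 15.05
ee_pos: [0.5688, -0.0044, 0.0584]
eef_rot: [1.0, -0.019, -0.0, 0.0]
ft_force: [-0.1, -0.1, -0.8]
width: 0.0446
grip_force: 15.0
```

```bash
python3 - <<'E'
from h import *
from scipy.optimize import least_squares
for n in ['top5','scene5']:
    c=dict(np.load(n+'.npz')); W=cloud(c)
    d=np.hypot(W[...,0]-.4435,W[...,1]+.21)
    sp=W[(d<.02)&(W[...,2]>.014)&(W[...,2]<.032)]
    if len(sp)>8:
        q=sp[:,:2]; f=least_squares(lambda p:np.hypot(*(q-p).T)-.006,q.mean(0),loss='soft_l1',f_scale=.001).x
        print(n,'narrow spindle',f.round(4),len(sp),'z',np.percentile(W[d<.01][:,2],98))
E
python3 held.py 23 44
```

```text
scene5 narrow spindle [ 0.4467 -0.2101] 63 z 0.035664406730868806
ee [ 0.5688 -0.0044  0.0584] w 0.04459794848087723 14.991390683568905
scene 441 z 0.0945 0.1385 bottom rim ctr-ee [ 0.0055 -0.0012] 67 top mean-ee [-0.0081  0.0031] 131
wrist 6861 z 0.0928 0.1362 bottom rim ctr-ee [-0.0033 -0.0018] 1416 top mean-ee [ 0.0043 -0.0019] 4325
top 0
```

Emit:
step_arm:
  delta_pos:
    - [-0.06,-0.06,-0.5]
    - [0,0,-0.5]
    - [0,0,-0.3]
    - [0,0,-0.3]
    - [0,0,-0.3]
    - [0,0,-0.3]
    - [0,0,0]
  turn: [0,0,0,0,0,0,0]

```text
time: 15.9
ee_pos: [0.5657, -0.0096, 0.0032]
eef_rot: [1.0, -0.02, -0.001, 0.0]
ft_force: [0.0, 0.6, -0.5]
width: 0.0446
grip_force: 15.0
```

Emit:
step_arm:
  delta_pos:
    - [0.03,0.1,-0.3]
    - [0,0,-0.3]
    - [0,0,-0.3]
    - [0,0,-0.2]
    - [0,0,0]
  turn: [0,0,0,0,0]

```text
time: 16.4
ee_pos: [0.5665, -0.0072, -0.024]
eef_rot: [1.0, -0.02, -0.001, 0.0]
ft_force: [-0.1, 0.5, -0.6]
width: 0.0447
grip_force: 15.0
```

Down to about 1.5 mm above the seat with no contact force. Release and rise, then go to the narrow reel on the medium stand.

Emit:
step_arm:
  delta_pos:
    - [0,0,-0.05]
    - [0,0,0]
  turn: [0,0]

```text
time: 16.6
ee_pos: [0.5673, -0.0072, -0.0243]
eef_rot: [1.0, -0.02, 0.0, 0.0]
ft_force: [-0.5, -0.5, -1.2]
width: 0.0445
grip_force: 15.0
```

Emit:
step_arm:
  delta_pos:
    - [0,0,0]
    - [0,0,0]
    - [0,0,0]
    - [0,0,0]
    - [0,0,0]
    - [0,0,0]
    - [0,0,0.8]
    - [0,0,0.8]
    - [0,0,0.8]
    - [0,0,0.8]
    - [0,0,0.2]
    - [0,0,0]
  turn: [0,0,0,0,0,0,0,0,0,0,0,0]
  grip: 0

```text
time: 17.8
ee_pos: [0.5675, -0.0069, 0.061]
eef_rot: [1.0, -0.02, 0.001, -0.0]
ft_force: [-1.3, -0.0, -0.5]
width: 0.0866
grip_force: 0.0
```

Emit:
step_arm:
  delta_pos:
    - [-0.06,-0.84,0]
    - [-0.06,-0.84,0]
    - [-0.06,-0.84,0]
    - [-0.06,-0.84,0]
    - [-0.06,-0.84,0]
    - [-0.06,-0.84,0]
    - [-0.06,-0.84,0]
    - [-0.06,-0.84,0]
    - [0,0,0]
  turn: [0.6,0.6,0.6,0.6,0.6,0.6,0.6,0.6,0]

```text
time: 18.7
ee_pos: [0.5536, -0.1785, 0.0595]
eef_rot: [0.965, 0.264, -0.001, 0.0]
ft_force: [-0.9, -1.2, 0.9]
width: 0.0869
grip_force: 0.0
```

```bash
python3 look.py 6; python3 - <<'E'
from h import *
def circ(P):
    A=np.c_[P,np.ones(len(P))]; s=np.linalg.lstsq(A,(P**2).sum(1),rcond=None)[0]
    c=s[:2]/2; return c,np.sqrt(s[2]+c@c)
for n in ['top6','scene6']:
    c=dict(np.load(n+'.npz')); W=cloud(c); hsv=cv2.cvtColor(c['image'],cv2.COLOR_RGB2HSV)
    for nm,x,y,z in [('wide',.567,-.007,.052),('narrow',.554,-.175,.029),('med parked',.4355,-.02,.031)]:
        m=(hsv[...,1]>80)&(hsv[...,2]>45)&(np.hypot(W[...,0]-x,W[...,1]-y)<.05)&(abs(W[...,2]-z)<.006)
        if m.sum()<30: print(n,nm,'hidden'); continue
        zt=np.median(W[m][:,2]); cs,_=cv2.findContours(m.astype(np.uint8),cv2.RETR_EXTERNAL,cv2.CHAIN_APPROX_NONE); k=max(cs,key=cv2.contourArea)
        k=cv2.convexHull(k)[:,0]; P=np.array([onplane(c,a,b,zt)[:2] for a,b in k]); cc,r=circ(P)
        print(n,nm,'top z',zt.round(4),cc.round(4),'diam',(2*r).round(4))
E
```

```text
ee [ 0.5536 -0.1785  0.0595] yaw -59.4 t 18.7 ft [-0.9 -1.2  0.9]
top6 wide top z 0.052 [ 0.5681 -0.0084] diam 0.0457
top6 narrow hidden
top6 med parked top z 0.0308 [ 0.4364 -0.0212] diam 0.0535
scene6 wide top z 0.0524 [ 0.5686 -0.0092] diam 0.0467
scene6 narrow top z 0.0294 [ 0.555  -0.1751] diam 0.0624
scene6 med parked top z 0.0313 [ 0.4369 -0.0216] diam 0.0543
```

Emit:
step_arm:
  delta_pos:
    - [0.03,0.13,-0.8]
    - [0,0,-0.8]
    - [0,0,-0.8]
    - [0,0,-0.6]
    - [0,0,-0.3]
    - [0,0,0]
  turn: [0,0,0,0,0,0]

```text
time: 19.4
ee_pos: [0.5553, -0.1712, -0.0229]
eef_rot: [0.964, 0.265, -0.001, -0.0]
ft_force: [0.4, -0.4, 0.3]
width: 0.0868
grip_force: 0.0
```

Emit:
step_arm:
  delta_pos:
    - [-0.03,-0.14,-0.14]
    - [0,0,0]
  turn: [0,0]

```text
time: 19.6
ee_pos: [0.5553, -0.1761, -0.025]
eef_rot: [0.964, 0.265, 0.0, 0.0]
ft_force: [-0.3, -0.0, 0.2]
width: 0.0872
grip_force: 0.0
```

Emit:
step_arm:
  delta_pos:
    - [0,0,0]
    - [0,0,0]
    - [0,0,0]
    - [0,0,0]
    - [0,0,0]
    - [0,0,0]
  turn: [0,0,0,0,0,0]
  grip: 1
  newtons: 15

```text
time: 20.2
ee_pos: [0.5552, -0.1752, -0.0253]
eef_rot: [0.964, 0.265, 0.0, -0.0]
ft_force: [0.4, 1.0, 1.8]
width: 0.0601
grip_force: 15.0
```

Emit:
step_arm:
  delta_pos:
    - [0,0,0.5]
    - [0,0,0.7]
    - [0,0,0.7]
    - [0,0,0.7]
    - [0,0,0.5]
    - [0,0,0]
  turn: [0,0,0,0,0,0]

```text
time: 20.8
ee_pos: [0.5563, -0.1758, 0.0541]
eef_rot: [0.964, 0.265, 0.001, 0.001]
ft_force: [0.6, -0.4, -0.3]
width: 0.06
grip_force: 15.0
```

```bash
python3 held.py 31 21; python3 look.py 7; python3 - <<'E'
from h import *
from scipy.optimize import least_squares
for n in ['top7','scene7']:
    c=dict(np.load(n+'.npz')); W=cloud(c)
    for nm,x,y,z in [('medium',.5555,-.177,.045),('narrow',.4445,-.21,.035)]:
        d=np.hypot(W[...,0]-x,W[...,1]-y)
        sp=W[(d<.02)&(W[...,2]>.014)&(W[...,2]<z-.004)]
        if len(sp)>8:
            q=sp[:,:2]; f=least_squares(lambda p:np.hypot(*(q-p).T)-.006,q.mean(0),loss='soft_l1',f_scale=.001).x
            tp=W[(d<.02)&(abs(W[...,2]-z)<.004)]
            print(n,nm,'spindle',f.round(4),len(sp),'tip',tp.mean(0).round(4) if len(tp) else None,len(tp))
E
python3 st.py top7.npz scene7.npz
```

```text
ee [ 0.5563 -0.1758  0.0541] w 0.059972862616193286 14.997982626300654
scene 936 z 0.0892 0.1142 bottom rim ctr-ee [ 0.004  -0.0003] 131 top mean-ee [-0.0039 -0.0017] 69
wrist 10486 z 0.0871 0.1073 bottom rim ctr-ee [-0.0029 -0.    ] 1073 top mean-ee [0.0027 0.0033] 9374
top 0
ee [ 0.5547 -0.1751  0.0515] yaw -59.2 t 20.95 ft [-1.1 -0.5 -0.1]
scene7 medium spindle [ 0.5581 -0.1745] 75 tip [ 0.5562 -0.1751  0.0435] 18
scene7 narrow spindle [ 0.4469 -0.2103] 56 tip [ 0.445  -0.211   0.0336] 18
wide top7.npz [ 0.5649 -0.0092] free [ 0.5647 -0.0084  0.031 ] 59 nose dir deg 173.5 152
wide scene7.npz [ 0.5539 -0.0066] free [ 0.554  -0.0066  0.0316] 15 nose dir deg -174.7 45
medium top7.npz [ 0.554 -0.175] free [ 0.554 -0.175  0.036] 0 nose dir deg 123.7 1
medium scene7.npz [ 0.5558 -0.1756] free [ 0.556  -0.1759  0.0364] 35 nose dir deg -148.3 91
narrow top7.npz [ 0.444 -0.206] free [ 0.444 -0.206  0.04 ] 0 nose dir deg nan 0
narrow scene7.npz [ 0.4442 -0.2145] free [ 0.444  -0.2133  0.039 ] 91 nose dir deg -168.3 95st.py:20: RuntimeWarning: Mean of empty slice.
  a=G[n][:,:2].mean(0)-x
  ret = um.true_divide(
```

View pics/scene7.png

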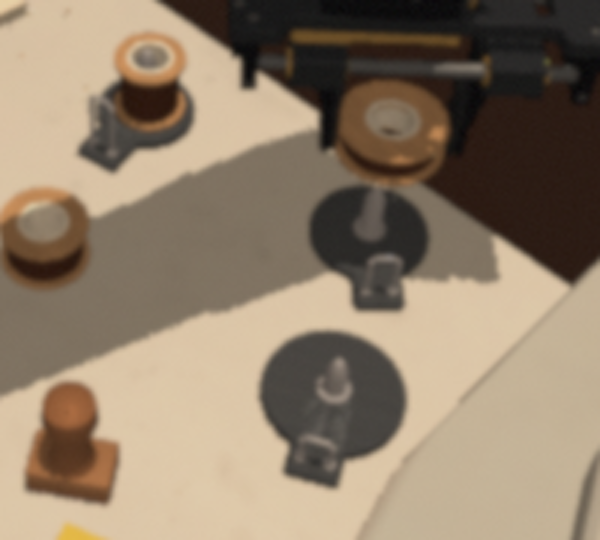

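The narrow reel is held level (crop (390,130)). The medium spindle is bare at (375,210) and the narrow one at (335,375); the wide reel is seated at (150,90).

Emit:
step_arm:
  delta_pos:
    - [-0.74,-0.23,0.1]
    - [-0.74,-0.23,0]
    - [-0.74,-0.23,0]
    - [-0.74,-0.23,0]
    - [-0.74,-0.23,0]
    - [-0.74,-0.23,0]
    - [0,0,0]
    - [0,0,-0.6]
    - [0,0,-0.5]
    - [0,0,0]
  turn: [0.6,0.6,0.5,0.5,0.5,0.5,0,0,0,0]

```text
time: 22.05
ee_pos: [0.4431, -0.2093, 0.0252]
eef_rot: [0.896, 0.444, -0.001, -0.001]
ft_force: [0.1, 0.0, 0.4]
width: 0.0605
grip_force: 15.0
```

Emit:
step_arm:
  delta_pos:
    - [0.05,-0.05,-0.4]
    - [0,0,-0.4]
    - [0,0,-0.3]
    - [0,0,-0.3]
    - [0,0,0]
  turn: [0,0,0,0,0]

```text
time: 22.55
ee_pos: [0.4446, -0.2109, -0.009]
eef_rot: [0.896, 0.444, -0.001, -0.0]
ft_force: [0.1, 0.2, -0.9]
width: 0.0605
grip_force: 15.0
```

Emit:
step_arm:
  delta_pos:
    - [0,0,-0.3]
    - [0,0,-0.2]
    - [0,0,-0.1]
    - [0,0,0]
  turn: [0,0,0,0]

```text
time: 22.95
ee_pos: [0.4451, -0.2111, -0.0233]
eef_rot: [0.896, 0.444, -0.0, -0.0]
ft_force: [0.8, -0.4, -0.8]
width: 0.06
grip_force: 15.0
```

Emit:
step_arm:
  delta_pos:
    - [0,0,0]
    - [0,0,0]
    - [0,0,0]
    - [0,0,0]
    - [0,0,0]
    - [0,0,0]
    - [0,0,0.8]
    - [0,0,0.8]
    - [0,0,0.8]
    - [0,0,0.8]
    - [0,0,0.3]
    - [0,0,0]
  turn: [0,0,0,0,0,0,0,0,0,0,0,0]
  grip: 0

```text
time: 24.15
ee_pos: [0.4461, -0.2111, 0.0652]
eef_rot: [0.896, 0.444, 0.001, 0.0]
ft_force: [-0.1, -0.0, 0.2]
width: 0.0871
grip_force: 0.0
```

Emit:
step_arm:
  delta_pos:
    - [-0.03,0.84,0]
    - [-0.03,0.84,0]
    - [-0.03,0.84,0]
    - [-0.03,0.84,0]
    - [-0.03,0.84,0]
    - [-0.03,0.84,0]
    - [-0.03,0.84,0]
    - [-0.03,0.84,0]
    - [-0.03,0.84,0]
    - [0,0,0]
  turn: [-0.37,-0.37,-0.37,-0.37,-0.37,-0.37,-0.37,-0.37,-0.37,0]

```text
time: 25.15
ee_pos: [0.4378, -0.0195, 0.0634]
eef_rot: [0.966, 0.259, -0.001, -0.0]
ft_force: [0.9, -0.1, 0.1]
width: 0.0871
grip_force: 0.0
```

```bash
cat > reels.py <<'E'
from h import *
import sys
def circ(P):
    A=np.c_[P,np.ones(len(P))]; s=np.linalg.lstsq(A,(P**2).sum(1),rcond=None)[0]
    c=s[:2]/2; return c,np.sqrt(s[2]+c@c)
L=[a.split(',') for a in sys.argv[2:]]
for n in ['top','scene']:
    c=dict(np.load(n+sys.argv[1]+'.npz')); W=cloud(c); hsv=cv2.cvtColor(c['image'],cv2.COLOR_RGB2HSV)
    for nm,x,y,z in [(a[0],*map(float,a[1:])) for a in L]:
        m=(hsv[...,1]>80)&(hsv[...,2]>45)&(np.hypot(W[...,0]-x,W[...,1]-y)<.05)&(abs(W[...,2]-z)<.008)
        if m.sum()<30: print(n,nm,'hidden'); continue
        zt=np.median(W[m][:,2]); cs,_=cv2.findContours(m.astype(np.uint8),cv2.RETR_EXTERNAL,cv2.CHAIN_APPROX_NONE); k=max(cs,key=cv2.contourArea)
        k=cv2.convexHull(k)[:,0]; P=np.array([onplane(c,a,b,zt)[:2] for a,b in k]); cc,r=circ(P)
        print(n,nm,'top z',zt.round(4),cc.round(4),'diam',(2*r).round(4))
E
python3 look.py 8; python3 reels.py 8 wide,.567,-.007,.052 narrow,.4445,-.2105,.029 med,.436,-.021,.031
```

```text
ee [ 0.4378 -0.0195  0.0634] yaw -60.0 t 25.15 ft [ 0.9 -0.1  0.1]
top wide top z 0.052 [ 0.5684 -0.0084] diam 0.0454
top narrow top z 0.0289 [ 0.4455 -0.212 ] diam 0.0618
top med hidden
scene wide hidden
scene narrow top z 0.0292 [ 0.4461 -0.2126] diam 0.0623
scene med top z 0.0312 [ 0.4367 -0.022 ] diam 0.0549
```

Emit:
step_arm:
  delta_pos:
    - [-0.04,-0.07,-0.8]
    - [0,0,-0.8]
    - [0,0,-0.8]
    - [0,0,-0.8]
    - [0,0,-0.4]
    - [0,0,-0.15]
    - [0,0,0]
  turn: [0,0,0,0,0,0,0]

```text
time: 25.95
ee_pos: [0.4375, -0.0244, -0.0293]
eef_rot: [0.966, 0.257, -0.0, 0.0]
ft_force: [0.3, 0.5, -0.6]
width: 0.087
grip_force: 0.0
```

Emit:
step_arm:
  delta_pos:
    - [-0.03,0.1,-0.1]
    - [0,0,0]
  turn: [0,0]

```text
time: 26.15
ee_pos: [0.4372, -0.0209, -0.0313]
eef_rot: [0.966, 0.258, 0.0, -0.0]
ft_force: [-0.6, -0.1, 0.3]
width: 0.0867
grip_force: 0.0
```

Emit:
step_arm:
  delta_pos:
    - [0,0,0]
    - [0,0,0]
    - [0,0,0]
    - [0,0,0]
    - [0,0,0]
    - [0,0,0]
    - [0,0,0]
  turn: [0,0,0,0,0,0,0]
  grip: 1
  newtons: 15

```text
time: 26.85
ee_pos: [0.4369, -0.0213, -0.0316]
eef_rot: [0.966, 0.258, -0.0, 0.0]
ft_force: [-0.5, 0.3, 1.6]
width: 0.0546
grip_force: 15.0
```

Emit:
step_arm:
  delta_pos:
    - [0,0,0.5]
    - [0,0,0.7]
    - [0,0,0.7]
    - [0,0,0.7]
    - [0,0,0.7]
    - [0,0,0]
  turn: [0,0,0,0,0,0]

```text
time: 27.45
ee_pos: [0.4385, -0.0213, 0.0534]
eef_rot: [0.966, 0.257, 0.002, 0.0]
ft_force: [1.0, -0.4, -0.8]
width: 0.0546
grip_force: 15.0
```

```bash
python3 held.py 27 31
```

```text
ee [ 0.4385 -0.0213  0.0534] w 0.05459496571447607 14.999904666328803
scene 829 z 0.0863 0.1188 bottom rim ctr-ee [0.0033 0.0003] 135 top mean-ee [-0.0009 -0.0023] 426
wrist 8687 z 0.0846 0.1149 bottom rim ctr-ee [-0.0036 -0.0008] 1336 top mean-ee [0.0012 0.002 ] 7164
top 0
```

Emit:
step_arm:
  delta_pos:
    - [0.59,-0.77,0]
    - [0.59,-0.77,0]
    - [0.59,-0.77,0]
    - [0.59,-0.77,0]
    - [0.59,-0.77,0]
    - [0.59,-0.77,0]
    - [0.59,-0.77,0]
    - [0.59,-0.77,0]
    - [0,0,0]
    - [0,0,-0.6]
    - [0,0,-0.5]
    - [0,0,0]
  turn: [0,0,0,0,0,0,0,0,0,0,0,0]

```text
time: 28.8
ee_pos: [0.5527, -0.1738, 0.0204]
eef_rot: [0.966, 0.258, -0.002, -0.001]
ft_force: [-0.8, 0.7, 0.1]
width: 0.0544
grip_force: 15.0
```

Emit:
step_arm:
  delta_pos:
    - [0.11,-0.06,-0.1]
    - [0,0,-0.3]
    - [0,0,-0.3]
    - [0,0,-0.3]
    - [0,0,0]
  turn: [0,0,0,0,0]

```text
time: 29.3
ee_pos: [0.5568, -0.1765, -0.0029]
eef_rot: [0.966, 0.258, -0.001, -0.0]
ft_force: [-0.2, -0.5, -0.2]
width: 0.0544
grip_force: 15.0
```

Emit:
step_arm:
  delta_pos:
    - [0,0,-0.3]
    - [0,0,-0.3]
    - [0,0,-0.15]
    - [0,0,-0.05]
    - [0,0,0]
  turn: [0,0,0,0,0]

```text
time: 29.8
ee_pos: [0.5575, -0.1769, -0.0218]
eef_rot: [0.966, 0.258, -0.0, 0.0]
ft_force: [-0.1, 0.1, -0.0]
width: 0.0543
grip_force: 15.0
```

Emit:
step_arm:
  delta_pos:
    - [0,0,0]
    - [0,0,0]
    - [0,0,0]
    - [0,0,0]
    - [0,0,0]
    - [0,0,0]
    - [0,0,0.8]
    - [0,0,0.8]
    - [0,0,0.8]
    - [0,0,0.8]
    - [0,0,0.6]
    - [0,0,0]
  turn: [0,0,0,0,0,0,0,0,0,0,0,0]
  grip: 0

```text
time: 31.0
ee_pos: [0.5589, -0.1772, 0.0753]
eef_rot: [0.966, 0.258, 0.002, 0.001]
ft_force: [0.7, 0.9, -0.7]
width: 0.0868
grip_force: 0.0
```

Emit:
step_arm:
  delta_pos:
    - [-0.5,0.8,0.3]
    - [-0.5,0.8,0.3]
    - [-0.5,0.8,0.3]
    - [-0.5,0.8,0.3]
    - [-0.5,0.8,0.3]
    - [-0.5,0.8,0]
    - [0,0.8,0]
    - [0,0.8,0]
    - [0,0.8,0]
    - [0,0.8,0]
    - [0,0.8,0]
    - [0,0,0]
  turn: [0,0,0,0,0,0,0,0,0,0,0,0]

```text
time: 32.2
ee_pos: [0.482, 0.0459, 0.1099]
eef_rot: [0.966, 0.26, -0.001, -0.0]
ft_force: [0.3, 0.3, -0.8]
width: 0.0867
grip_force: 0.0
```

```bash
python3 look.py 9; python3 reels.py 9 wide,.567,-.007,.052 narrow,.4445,-.2105,.029 med,.556,-.1755,.039
```

```text
ee [0.482  0.0459 0.1099] yaw -59.9 t 32.2 ft [ 0.3  0.3 -0.8]
top wide hidden
top narrow top z 0.029 [ 0.4455 -0.212 ] diam 0.0618
top med top z 0.0391 [ 0.5577 -0.1779] diam 0.0538
scene wide top z 0.0523 [ 0.5682 -0.0096] diam 0.0473
scene narrow top z 0.0292 [ 0.446  -0.2126] diam 0.0623
scene med top z 0.0394 [ 0.5577 -0.1785] diam 0.0549
```

View pics/scene9.png

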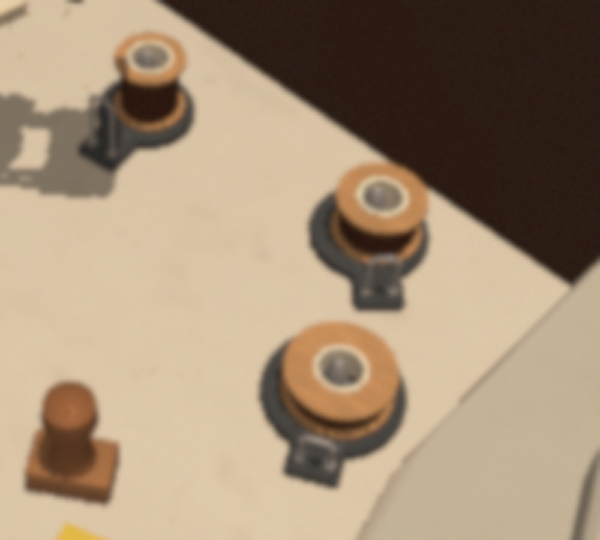

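All three reels sit level on their own spindles: wide at crop (150,85), medium at (382,205), narrow at (340,375). Their tops measure 29, 39 and 52 mm, as expected, and the arm is clear of everything. I'm handing the job in.

```bash
python3 -c "
from bench import *
print(close_job())"
```

```text
the job is handed in; nothing more can be done
None
```

I handed the job in at about 32 s with each reel level on its own stand's spindle, seat heights matching to within 1 mm and axes about 3 mm off by camera; the tape and tags were not touched, and no verdict was returned.

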